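# Make up two lock-fitting job kits on the locksmith's bench

## Robot

A 6-joint arm with a two-finger parallel gripper is mounted at the origin on the work surface. World frame = base frame: x ahead of the robot, y to its left, z up, the work surface at z = 0. Lengths are in m, angles in rad, forces in N, time in s.
With the tool pointing down it reaches from about 0.35 to 0.775 m from the base axis. Payload 7.3 kg.
Tool frame: the origin (TCP) lies between the finger pads; the fingertips stand 17 mm ahead of it and the grasp point (between the pads) lies 2 mm behind it; z points along the fingers, y is the line along which they close (so a half turn about z gives the same grasp; the last joint's range is limited). The gripper opens to 92 mm and grips with 3 to 60 N. Pads are 19 mm wide; open, the fingers measure 130 mm over their backs; the gripper's body (75 mm by 190 mm) begins 47 mm behind the grasp point.
Start: joints at [-1.344, 0.342, 1.524, -0, 1.275, -0.146], TCP at [0.191, -0.489, 0.244] pointing down, gripper open.
Joint ranges: [-2.53, 2.53], [-0.77, 2.02], [0.04, 2.7], [-1, 4.14], [0.28, 2.66], [-3.11, 3.11]. Speed limits (rad/s): [2.57, 2.57, 3.14, 3.14, 3.14, 3.14].

## Interface

Orientations are given as a unit quaternion [w, x, y, z].
In Python, from bench import * gives the robot as it stands. Calls block until the motion is done:
- move_ptp(position, orientation): joint-space move of the TCP to a pose.
- movel(position, orientation=None, vel=0.15, max_force=None): straight line of the TCP; orientation=None keeps the orientation; vel is the mean speed in m/s. With max_force (N) it stops when the force on the tool has changed by that much, and returns True; else False.
- move_j(angles): joint-space move.
- set_gripper(opening): opening from 0.0 (shut) to 1.0 (fully open); the grip force is fixed at half the most; returns when the fingers have stopped.
- wait(seconds).
- inverse_kinematics(position, orientation): joint angles nearest the present ones, or None.
- read_state(): the state.
- get_image(name): name is "scene" or "top" or "wrist"; returns the picture (384x512x3 uint8, red, green, blue); there is no depth.
- camera_params(name): a dict with "intrinsics" (3x3 intrinsics, pixels), "position" and "rotation" of the camera in the world; the wrist camera has in their place "mount" (4x4, takes a point from camera to tool coordinates, whose origin is the TCP and whose axes are the flange's). Camera axes: x right, y up, looking along -z (the intrinsics and any distortion apply to the point x, -y, -z); pixel columns grow to the right and rows downward; lengths in m; the calibration is good to about 2 mm. A picture is of the moment at which its call begins: read the wrist's pose just before it. camera_params takes no time and is no camera call.
A pose or a line that the arm cannot do raises Unreachable and nothing moves.
- finish_job(): hands the job in; it is judged then, once.
The state is a dict: "clock": time; "qpos": joint angles; "joint_vel": joint speeds; "tau": joint torques, N m; "eef_pos": TCP position; "ee_rot": TCP orientation; "contact_force": force on the tool from outside, world axes, zero at the start; "ft_torque": the same for the moment, N m; "grip_width": opening from 0.0 (shut) to 1.0 (fully open); "finger_force": force on a finger pad.
Only numpy, scipy, OpenCV 4.12 (cv2) and the standard library are available. Lean on these libraries where they do the work, as an engineer would, in place of code of your own. Each camera call takes 0.05 s, during which the arm holds its last target. There are 200 camera calls.

## Task

Make up the two job kits, each piece standing upright in the middle of its bay: in the blue tray the steel door knob goes in the white-floored bay and the brass lock cylinder in the plain blue bay; in the red tray the brass padlock goes in the white-floored bay and the orange-capped pin tube in the plain red bay. The tube stands in a light loose stand: draw it straight up so that the stand stays upright on the bench where it is. Leave the green padlock and the dish of keys where they are.

Things in the scene. Friction and masses are not known exactly. Their poses are not given: they have to be found in the camera images.
- door_knob: Satin steel door knob, loose, about 0.25 kg, standing on its round rose: rose 50 mm diameter and 6 mm thick, thin 22 mm neck, then a round knob 50 mm in diameter, widest 36 to 44 mm above the underside, top at 58 mm. Origin at the centre of the underside, z up. Same all round.
- lock_cylinder: Brass round lock cylinder, loose, about 0.18 kg, standing on end: 32 mm diameter, 40 mm tall, key face with a steel plug and dark slot on top. Origin at the centre of the underside, z up. Same all round.
- brass_padlock: Brass padlock standing upright on its base, steel shackle up: body 20 mm thick along its own x, 42 mm wide along y, 34 mm tall; shackle bar 7 mm thick in the y-z plane, top 61 mm above the base. Origin at the centre of the underside, z up; yaw within 0.6 rad of the bench axes. Loose, about 0.2 kg.
- green_padlock: Green padlock standing upright on its base, steel shackle up: body 20 mm thick along its own x, 42 mm wide along y, 34 mm tall; shackle bar 7 mm thick in the y-z plane, top 61 mm above the base. Origin at the centre of the underside, z up; yaw within 0.6 rad of the bench axes. Loose, about 0.2 kg; not part of either kit, to be left alone.
- pin_tube: Tube of lock pins, loose, about 0.05 kg: white plain cylinder with an orange cap, 22 mm diameter over its whole height of 85 mm (cap: the top 17 mm), flat bottom. Origin at the centre of its underside, z up. At the start it stands upright in the stand, its underside 4 mm above the bench, the upper 49 mm free above the sleeve.
- stand: Light loose wooden stand, about 0.05 kg: square foot 66 by 66 mm, 4 mm thick, carrying an upright open sleeve of 32 mm outer and 26 mm inner diameter (2 mm clearance all round the tube) whose mouth is 40 mm above the bench. Origin at the centre of the underside, z up.
- key_dish: White round dish with a few keys fixed in it, 64 mm diameter, 18 mm high, about 0.3 kg; not part of either kit, to be left alone. Origin at the centre of the underside.
- blue_tray: Blue plastic tray, fixed, any yaw, left or right of the stock; 188 mm along its x, 96 mm along y. Origin: centre of its underside, z up. Rims, and a rib across its middle at x = 0, are 4 mm wide and reach 8 mm above the bench. Two bays, 86 by 88 mm inside, floors 4 mm above the bench: white-floored bay centred at x = +45 mm, y = 0; plain tray-coloured bay at x = -45 mm, y = 0 (tray axes).
- red_tray: Red plastic tray, fixed, any yaw, left or right of the stock; 188 mm along its x, 96 mm along y. Origin: centre of its underside, z up. Rims, and a rib across its middle at x = 0, are 4 mm wide and reach 8 mm above the bench. Two bays, 86 by 88 mm inside, floors 4 mm above the bench: white-floored bay centred at x = +45 mm, y = 0; plain tray-coloured bay at x = -45 mm, y = 0 (tray axes).
Mind the look-alikes: they are no part of the job. Several things look just like the stand: the one meant starts farthest to the robot's left.

How it is judged:
At the end, for the whole second after the job is handed in: The four pieces stand in their bays as asked: within 15 mm of the bay centre along each tray axis, underside within 3 mm of the floor, upright within 0.12 rad, under 20 mm/s. Stand within 25 mm, green padlock and dish within 20 mm of their starts, all three upright within 0.12 rad (x of door_knob in the frame of blue_tray between 0.03 and 0.06 m and y of door_knob in the frame of blue_tray between -0.015 and 0.015 m and z of door_knob in the frame of blue_tray between 0.001 and 0.007 m and angle between each of door_knob, lock_cylinder, brass_padlock, pin_tube, stand, green_padlock, key_dish's own z axis and vertical below 0.12 rad and linear speed of each of door_knob, lock_cylinder, brass_padlock, pin_tube below 0.02 m/s and x of lock_cylinder in the frame of blue_tray between -0.06 and -0.03 m and y of lock_cylinder in the frame of blue_tray between -0.015 and 0.015 m and z of lock_cylinder in the frame of blue_tray between 0.001 and 0.007 m and x of brass_padlock in the frame of red_tray between 0.03 and 0.06 m and y of brass_padlock in the frame of red_tray between -0.015 and 0.015 m and z of brass_padlock in the frame of red_tray between 0.001 and 0.007 m and x of pin_tube in the frame of red_tray between -0.06 and -0.03 m and y of pin_tube in the frame of red_tray between -0.015 and 0.015 m and z of pin_tube in the frame of red_tray between 0.001 and 0.007 m and distance of stand from where it was at the start of the episode below 0.025 m and distance of each of green_padlock, key_dish from where it was at the start of the episode below 0.02 m); the robot touches nothing.
It fails at once if the stand is tipped by more than 0.2 rad or lifted more than 10 mm off the bench (angle between stand's own z axis and vertical above 0.2 rad or height (world z) of stand above 0.01 m).
It fails at once if the green padlock or the dish of keys is moved more than 20 mm (distance of any of green_padlock, key_dish from where it was at the start of the episode above 0.02 m).
It also fails if it takes over 128 s, if anything falls off the work surface, if the arm or the gripper's body presses on something with over 40 N, if the wrist force passes 120 N, or if a joint passes its speed limit or range.

## Working session

There is one attempt and no reset: what is moved stays moved. The work goes in short steps, each a Python script; the robot and the scene stay as the last script left them, time stands still between calls to the robot, and variables do not carry over. Pictures are saved under pics/ and viewed, at most 14 in all, crops included, and the job is handed in when it is done.

```bash
ls; mkdir -p pics; python3 - <<'E'
from bench import *
import cv2
for n in ["scene","top"]:
    cv2.imwrite(f"pics/{n}0.png",cv2.resize(get_image(n)[:,:,::-1],None,fx=1.5,fy=1.5,interpolation=cv2.INTER_CUBIC))
for n in ["scene","top","wrist"]: print(n,camera_params(n))
s=read_state();print(s['clock'],s['ee_rot'],s['eef_pos'])
E
```

```text
pics
scene {'intrinsics': array([[489.05914495,   0.        , 253.21674882],
       [  0.        , 489.05914495, 182.9038033 ],
       [  0.        ,   0.        ,   1.        ]]), 'position': array([0.93013611, 0.53005419, 0.92714639]), 'rotation': array([0.28219922, 0.08860227, 0.29592781, 0.90826206])}
top {'intrinsics': array([[382.34405615,   0.        , 253.76214579],
       [  0.        , 382.34405615, 189.81455033],
       [  0.        ,   0.        ,   1.        ]]), 'position': array([ 0.48554672, -0.00738457,  1.015117  ]), 'rotation': array([-0.70138781, -0.04116147,  0.0325446 ,  0.71084578])}
wrist {'intrinsics': array([[331.27019068,   0.        , 257.73742767],
       [  0.        , 331.27019068, 196.14408965],
       [  0.        ,   0.        ,   1.        ]]), 'mount': array([[-3.26725815e-04,  9.61657021e-01,  2.74254750e-01,
         7.40682037e-02],
       [ 9.99998882e-01,  7.14466689e-04, -1.31391146e-03,
         3.77669048e-04],
       [-1.45947806e-03,  2.74254014e-01, -9.61656179e-01,
        -1.40917565e-01],
       [ 0.00000000e+00,  0.00000000e+00,  0.00000000e+00,
         1.00000000e+00]])}
0.1 [-6.89214450e-04  9.82678820e-01  1.85315570e-01 -3.09711626e-05] [ 0.19115831 -0.48859398  0.24312455]
```

View pics/top0.png

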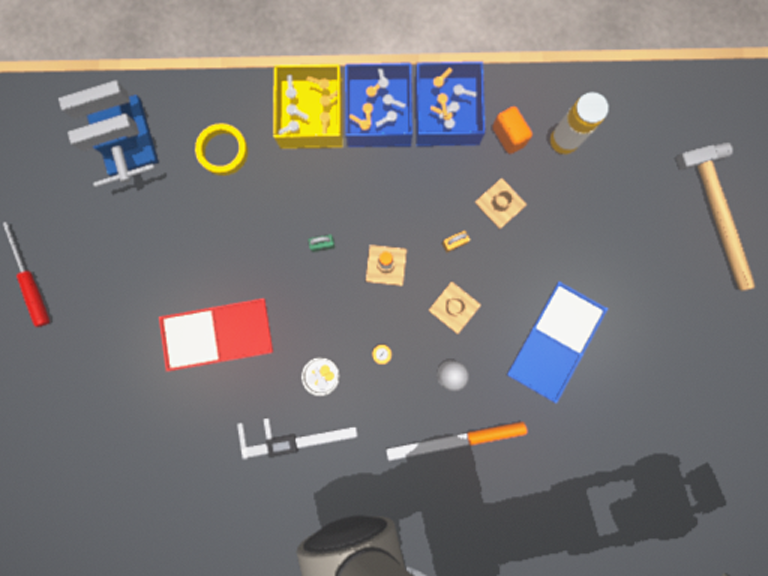

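View pics/scene0.png

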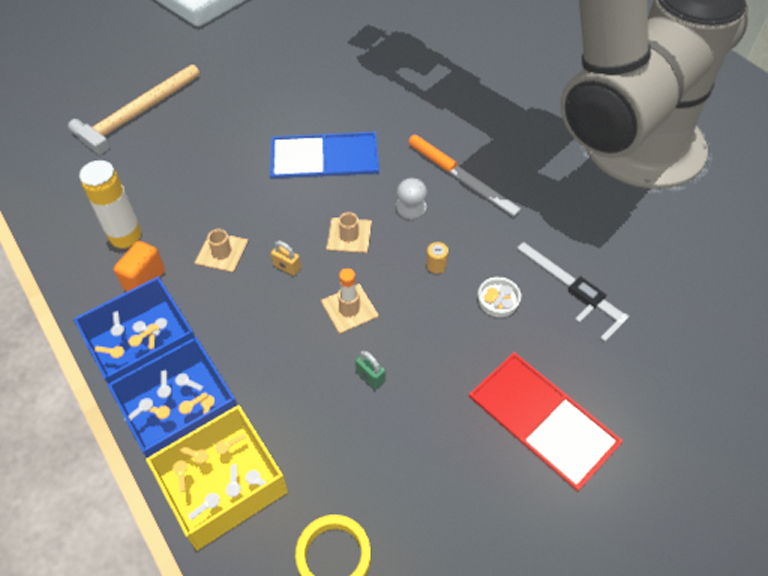

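The top view shows the tube at (386,258) in the leftmost stand, the knob at (453,375), the cylinder at (382,354), the brass padlock at (457,240) and the green padlock at (321,242). The dish is at (320,377), with the red tray on the left and the blue on the right. All of these are in 1.5x pixels.

```bash
cat > h.py <<'E'
from bench import *
import numpy as np, cv2
from scipy.spatial.transform import Rotation as Ro
def pose(name):
    p=camera_params(name)
    if name=="wrist":
        s=read_state(); T=np.array(p["mount"]); R=Ro.from_quat(s["ee_rot"],scalar_first=True).as_matrix()
        return p["intrinsics"],R@T[:3,:3],R@T[:3,3]+s["eef_pos"]
    return p["intrinsics"],Ro.from_quat(p["rotation"],scalar_first=True).as_matrix(),np.array(p["position"])
def look(name):
    c=pose(name); return c,get_image(name)
def cast(c,uv,z):
    K,R,t=c; uv=np.atleast_2d(uv).astype(float)
    d=np.c_[(uv[:,0]-K[0,2])/K[0,0],-(uv[:,1]-K[1,2])/K[1,1],-np.ones(len(uv))]@R.T
    return (t+d*((z-t[2])/d[:,2])[:,None])[:,:2]
def proj(c,P):
    K,R,t=c; q=R.T@(np.asarray(P,float)-t); return np.array([K[0,0]*q[0]/-q[2]+K[0,2],-K[1,1]*q[1]/-q[2]+K[1,2]])
def mask(img,lo,hi):
    return cv2.inRange(cv2.cvtColor(img,cv2.COLOR_RGB2HSV),np.array(lo),np.array(hi))
def blob(m,near):
    """contour of the blob nearest a pixel"""
    cs=[k for k in cv2.findContours(m,cv2.RETR_EXTERNAL,cv2.CHAIN_APPROX_NONE)[0] if cv2.contourArea(k)>15]
    return min(cs,key=lambda k:-cv2.pointPolygonTest(k,tuple(map(float,near)),True))[:,0,:]
def rect(c,cont,z):
    """min-area rectangle of a contour cast on plane z: centre, (long, short), yaw of the long side"""
    (x,y),(w,h),a=cv2.minAreaRect((cast(c,cont,z)*1000).astype(np.float32)); a=np.radians(a)
    return np.array([x,y])/1000,(max(w,h),min(w,h)),(a if w>h else a+np.pi/2)
def down(a): return [0,np.cos(a/2),np.sin(a/2),0]
E
python3 - <<'E'
from h import *
c,im=look("top")
for n,lo,hi,tp in [("red",(0,150,80),(8,255,255),(250,330)),("blue",(105,150,80),(125,255,255),(540,370))]:
    k=blob(mask(im,lo,hi),np.array(tp)/1.5)
    w=blob(mask(im,(0,0,190),(180,50,255)),np.array([(190,340) if n=="red" else (570,318)])[0]/1.5)
    allk=cv2.convexHull(np.r_[k,w])[:,0,:]
    r=rect(c,allk,.008); d=cast(c,w.mean(0),.004)[0]-r[0]
    yaw=r[2]
    if np.cos(yaw)*d[0]+np.sin(yaw)*d[1]<0: yaw+=np.pi
    print(n,r[0].round(4),r[1],yaw.round(3),d.round(3))
for n,p,z in [("knob",(453,375),.04),("cyl",(382,354),.04),("brass",(457,240),.034),("green",(321,242),.034),("tube",(386,256),.089),("dish",(320,377),.018),("tubestand",(386,265),.004)]:
    print(n,cast(c,np.array(p)/1.5,z)[0].round(4))
E
```

```text
red [0.5083 0.2962] (188.5164031982422, 95.53844451904297) 1.734 [-0.008  0.045]
blue [ 0.4856 -0.3   ] (180.31182861328125, 94.80757904052734) 5.743 [ 0.041 -0.025]
knob [ 0.4336 -0.1157]
cyl [0.4701 0.0031]
brass [ 0.6643 -0.1293]
green [0.6643 0.1065]
tube [ 0.6296 -0.006 ]
dish [0.4317 0.1106]
tubestand [ 0.6266 -0.0057]
```

```bash
python3 - <<'E'
from h import *
ims=[]
for i,p in enumerate([(.48,-.19,.28),(.62,-.04,.26),(.5,.26,.28)]):
    move_ptp(p,down(0)); wait(.3)
    c,im=look("wrist"); np.savez(f"w{i}.npz",K=c[0],R=c[1],t=c[2],im=im); ims.append(im)
    print(read_state()["clock"],read_state()["eef_pos"])
cv2.imwrite("pics/w.png",cv2.resize(np.vstack([np.hstack(ims[:2]),np.hstack([ims[2],ims[2]*0])])[:,:,::-1],(800,600),interpolation=cv2.INTER_AREA))
E
```

```text
2.0417 [ 0.47984176 -0.19042577  0.27993376]
3.225 [ 0.6197414  -0.04097199  0.26045887]
4.8 [0.50034701 0.25945242 0.27985564]
```

View pics/w.png

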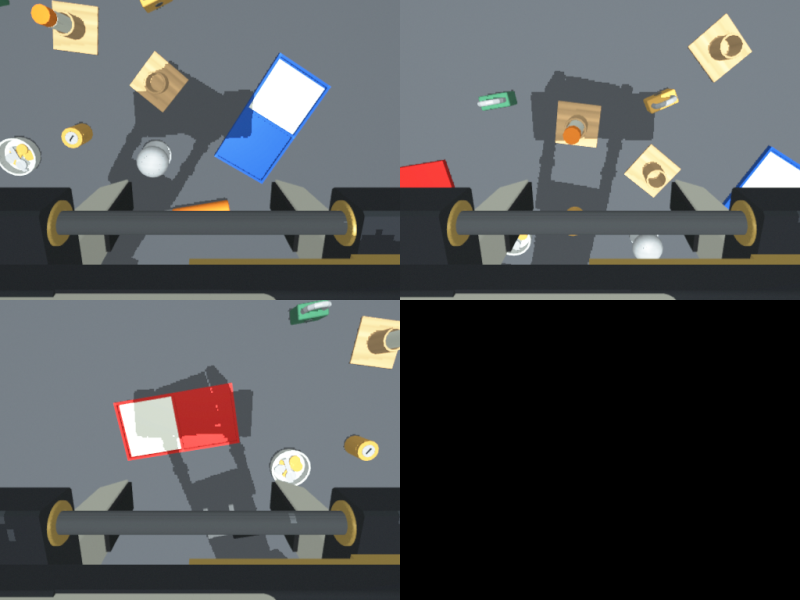

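```bash
python3 - <<'E'
from h import *
def load(i):
    d=np.load(f"w{i}.npz"); return (d["K"],d["R"],d["t"]),d["im"]
for n,i,lo,hi,tp,wp in [("red",2,(0,150,60),(8,255,255),(210,110),(155,128)),("blue",0,(105,130,50),(125,255,255),(255,142),(290,98))]:
    c,im=load(i); tp=np.array(tp)*1.28; wp=np.array(wp)*1.28
    k=blob(mask(im,lo,hi),tp); w=blob(mask(im,(0,0,175),(180,60,255)),wp)
    r=rect(c,cv2.convexHull(np.r_[k,w])[:,0,:],.008); d=cast(c,w.mean(0),.004)[0]-r[0]; yaw=r[2]
    if np.cos(yaw)*d[0]+np.sin(yaw)*d[1]<0: yaw+=np.pi
    print(n,r[0].round(4),r[1],yaw.round(3),d.round(3))
c,im=load(1)
k=blob(mask(im,(10,110,60),(30,255,255)),(260*1.28,102*1.28)); r=rect(c,k,.034); print("brass",r,k.min(0),k.max(0))
k=blob(mask(im,(5,200,120),(15,255,255)),(171*1.28,135*1.28)); print("cap",k.min(0),k.max(0),cast(c,cv2.minEnclosingCircle(k)[0],.082))
tiles=[]
for i,P in [(0,(.4336,-.1157,.04)),(0,(.4701,.0031,.04)),(1,(.6643,-.1293,.034)),(1,(.6296,-.006,.089))]:
    c,im=load(i); u,v=proj(c,P).round().astype(int); print(u,v)
    im=im.copy(); im[v,u]=(255,0,255)
    u=max(u,32); tiles.append(cv2.resize(im[v-32:v+32,u-32:u+32],(296,296),interpolation=cv2.INTER_NEAREST))
cv2.imwrite("pics/t.png",np.vstack([np.hstack(tiles[:2]),np.hstack(tiles[2:])])[:,:,::-1])
E
```

```text
red [0.5078 0.2968] (187.6959991455078, 96.0344009399414) 1.732 [-0.006  0.045]
blue [ 0.4879 -0.3012] (188.34381103515625, 97.82707977294922) 5.744 [ 0.04  -0.024]
brass (array([ 0.66585754, -0.12510652]), (44.727622985839844, 23.187477111816406), np.float64(1.9810139151707573)) [312 114] [356 144]
cap [210 161] [230 183] [[ 0.62770299 -0.00489077]]
195 206
92 176
338 130
220 172
```

View pics/t.png

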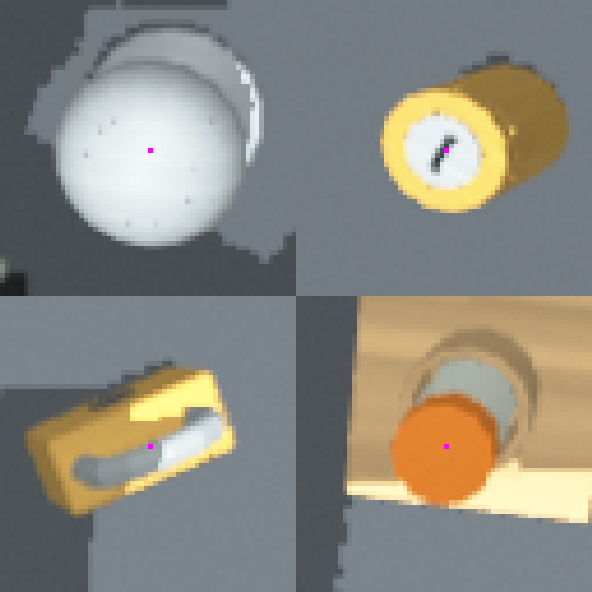

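The projected top-view estimates land on the knob, cylinder and tube cap, so those positions are good to about 1 mm. The padlock yaw still needs a look from directly above.

```bash
cat >> h.py <<'E'
RED=(np.array([.5078,.2968]),1.732); BLUE=(np.array([.4879,-.3012]),5.744-2*np.pi)
def bay(tray,x): p,y=tray; return p+x*np.array([np.cos(y),np.sin(y)])
def pick(xy,a,z,opening,vlift=.15,top=.24):
    move_ptp([*xy,top],down(a)); set_gripper(opening); movel([*xy,z+.05],vel=.25); movel([*xy,z],vel=.1)
    set_gripper(0); s=read_state(); print("grip",s["grip_width"],s["finger_force"],s["contact_force"].round(1) if hasattr(s["contact_force"],"round") else s["contact_force"])
    movel([*xy,z+.07],vel=vlift); movel([*xy,top],vel=.25); print("held",read_state()["grip_width"])
def place(xy,a,z,opening,top=.24):
    move_ptp([*xy,top],down(a)); wait(.2); movel([*xy,z+.03],vel=.2); hit=movel([*xy,z],vel=.04,max_force=8)
    s=read_state(); print("place",hit,s["eef_pos"],s["grip_width"]); wait(.2)
    set_gripper(opening); wait(.2); movel([*xy,z+.1],vel=.15); movel([*xy,top],vel=.3); print(read_state()["clock"])
E
python3 - <<'E'
from h import *
move_ptp([.665,-.127,.2],down(-1.2)); wait(.3); c,im=look("wrist"); print(read_state()["qpos"])
u,v=proj(c,(.665,-.127,.034)).astype(int)
k=blob(mask(im,(10,110,60),(30,255,255)),(u,v)); print(rect(c,k,.034),rect(c,k,.02),u,v)
cv2.imwrite("pics/p.png",cv2.resize(im[v-60:v+60,u-60:u+60],(600,600),interpolation=cv2.INTER_NEAREST)[:,:,::-1])
np.savez("wp.npz",K=c[0],R=c[1],t=c[2],im=im)
E
```

```text
[-3.00930960e-01  6.59170203e-01  1.11370939e+00  1.98953356e-06
  1.36842831e+00  2.46895339e+00]
(array([ 0.66584869, -0.13017935]), (45.961029052734375, 19.599319458007812), np.float64(1.9835804368027803)) (array([ 0.66464752, -0.12720991]), (48.0554084777832, 20.492435455322266), np.float64(1.9835815020672163)) 258 182
```

View pics/p.png

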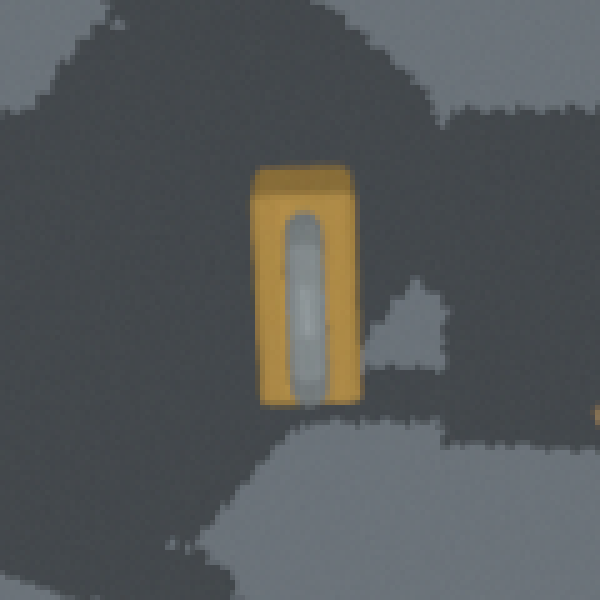

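The close view shows the padlock's top face from (252,193) to (360,404) in the crop, centred on the predicted point. Its long side is at yaw 1.983. I'll pick it with the yaw flipped to keep joint 6 in range.

```bash
python3 - <<'E'
from h import *
d=np.load("wp.npz"); xy=cast((d["K"],d["R"],d["t"]),(259.4,181.6),.034)[0]; print(xy)
b=bay(RED,.045); print(b, inverse_kinematics([*b,.026],down(1.732)))
pick(xy,1.983,.022,.55)
place(b,1.732,.0265,.6)
E
```

```text
[ 0.66443176 -0.12817449]
[0.50057721 0.34121657] [ 4.71852739e-01  7.23931911e-01  1.52769493e+00 -4.44089210e-16
  8.89965808e-01  3.10649066e-01]
grip 0.2182929812635439 29.99982923269272 [-0.1  1.   1.1]
held 0.21551978683561493
place True [0.50012109 0.34095794 0.02621803] 0.2137576242960934
19.9833
```

```bash
python3 - <<'E'
from h import *
pick((.6292,-.0055),1.6,.066,.45,vlift=.06,top=.28)
c,im=look("top"); cv2.imwrite("pics/t1.png",cv2.resize(im[60:300,90:430],None,fx=2,fy=2)[:,:,::-1])
place(bay(RED,-.045),1.732,.0665,.45,top=.28)
E
```

```text
grip 0.23217035015877854 30.00025436282158 [-0.7 -0.2  2.6]
held 0.2326055134005303
place True [0.51454018 0.25224119 0.066527  ] 0.2313254765048892
31.2583
```

View pics/t1.png

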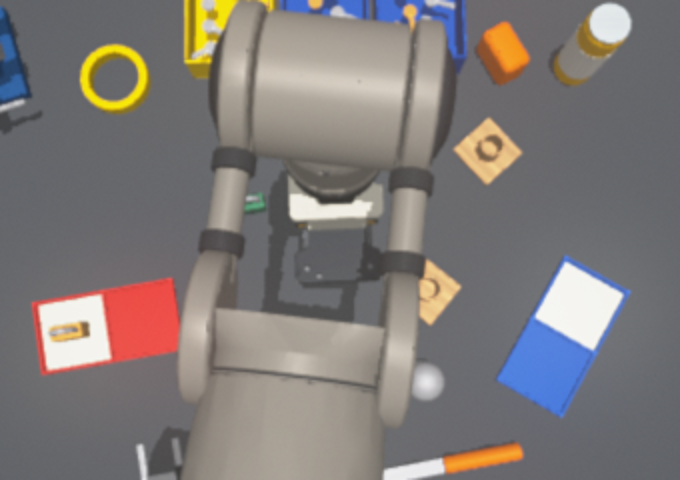

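The arm hides the stand, but the padlock sits mid-bay in the red tray's white bay. Next are the cylinder and knob.

```bash
python3 - <<'E'
from h import *
pick((.4703,.0035),0.,.024,.55)
place(bay(BLUE,-.045),-.539,.0285,.6)
pick((.4336,-.1157),0.,.038,.8)
place(bay(BLUE,.045),-.539,.0425,.85)
move_ptp([.35,-.3,.3],down(0)); wait(.3)
for n in ["top","scene"]: cv2.imwrite(f"pics/{n}1.png",cv2.resize(get_image(n)[:,:,::-1],None,fx=1.5,fy=1.5,interpolation=cv2.INTER_CUBIC))
E
```

```text
grip 0.3444728864805875 30.00077784061432 [-0.4  1.6  5.4]
held 0.3429063845248477
place True [ 0.44883882 -0.27775797  0.02848671] 0.341506409054858
41.55
grip 0.5226340249806491 30.00073815928772 [-0.5  0.2  5.2]
held 0.5215239504181511
place True [ 0.52597558 -0.3239169   0.0423234 ] 0.5173561946264937
51.2667
```

View pics/top1.png

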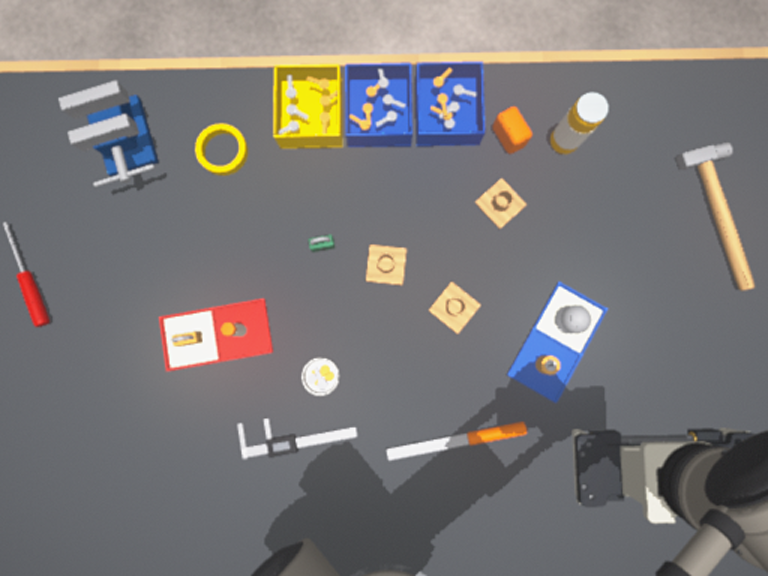

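View pics/scene1.png

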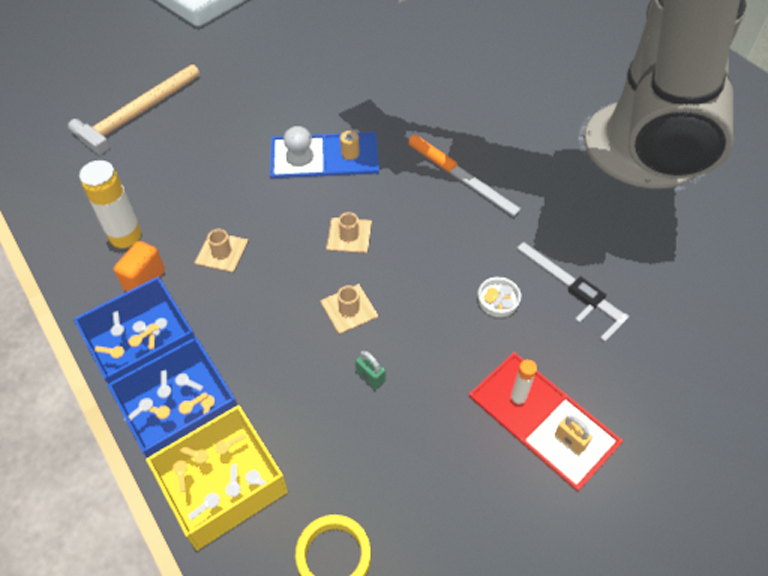

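Both views show all four pieces upright in their bays: knob (575,318), cylinder (548,364), tube cap (228,329), padlock (186,338). The stand, green padlock and dish haven't moved. I'll check the positions numerically before handing in.

```bash
python3 - <<'E'
from h import *
c=pose("top")
for n,p,z,t,x in [("knob",(575,318),.044,BLUE,.045),("cyl",(548,364),.044,BLUE,-.045),("tube",(228,329),.089,RED,-.045),("lock",(186,338),.045,RED,.045)]:
    e=cast(c,np.array(p)/1.5,z)[0]-bay(t,x); a=t[1]; print(n,(e@np.array([[np.cos(a),-np.sin(a)],[np.sin(a),np.cos(a)]])*1000).round(1))
E
```

```text
knob [-0.9  1. ]
cyl [-1.3  3.6]
tube [-1.3  1.2]
lock [-7.   0.5]
```

```bash
python3 -c "
from bench import *
print(finish_job())"
```

```text
the job is handed in; nothing more can be done
None
```

I handed the job in with both kits made up: all four pieces stand upright in their bays. By my last top-view check they are 1–7 mm from the bay centres (limit 15 mm), with the brass padlock furthest off. The stand, green padlock and key dish looked unmoved, and the job took just over 51 s of the 128 s; no verdict came back.

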